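Gather the mottled pen's parts into the repair caddy

ROBOT

A 6-joint arm with a two-finger parallel gripper is mounted at the origin on the work surface. World frame = base frame: x ahead of the robot, y to its left, z up, the work surface at z = 0. Lengths are in m, angles in rad, forces in N, time in s.
With the tool pointing down it reaches from about 0.3 to 0.875 m from the base axis. Payload 6.4 kg.
Tool frame: the origin (TCP) lies between the finger pads; the fingertips stand ctrl.tip_reach ahead of it and the grasp point (between the pads) lies 11 mm behind it (ctrl.tip_reach is the distance from the TCP to the fingertips, in m); z points along the fingers, x is the direction in which the jaws open and shut, and the axes are right-handed (so a half turn about z gives the same grasp; the last joint's range is limited). The gripper opens to 85 mm and grips with 20 to 120 N. Pads are 22 mm wide; open, the fingers measure 114 mm over their backs; the gripper's body (76 mm by 85 mm) begins 54 mm behind the grasp point. The pads swing forward as they close: fully open they stand 13 mm farther back than shut.
Start: joints at [-1.521, 0.181, 1.607, -0, 1.354, -0.206], TCP at [0.146, -0.556, 0.239] pointing down, gripper open.
Joint ranges: [-2.99, 2.99], [-0.89, 2.07], [0.3, 2.58], [-1.14, 4.28], [0, 2.63], [-3.12, 3.12]. Speed limits (rad/s): [2.57, 2.57, 3.01, 3.14, 3.14, 3.14].

INTERFACE

Orientations are given as a unit quaternion [w, x, y, z].
In Python, from bench import telemetry, viewer, ticket, nets, ctrl gives the robot as it stands.
- The arm moves only by the tool step_arm, never from a script. Its argument "plan" is a list of rows, each a list of 2 entries, a list of its own where there are three numbers: the shift along the tool's x, y, z in m, then the turn, a rotation vector about the tool's x, y, z in degrees. A call has 1 to 5 rows; each row is the pose to reach, as a shift and turn from the pose commanded when the call began, along the tool's axes at that moment; what a row does not reach only later rows make up. A row lasts 1/10 s, in which the tool goes at most 50 mm and 8.59 degrees, less where a joint would pass 70% of its speed; a pose out of reach is approached as far as the arm can. A call with a gripper value outside its range is refused whole. "fingers" is the opening in per cent of the stroke, from 0 (shut) to 100 (fully open), set as the call begins (left out, the last holds). The fingers move at their own pace and stop on an object; the grip force is fixed at half the most. Time passes only in rows, so rows that repeat a pose let the fingers close. It gives the time, the measured TCP pose, the force and the opening at its end, in the units of the state.
- telemetry.get_obs(): the state, without advancing time (a new reading comes with each control period).
- viewer.camera(name): name is "scene" or "top"; returns the picture (384x512x3 uint8, red, green, blue); there is no depth.
- viewer.get_calibration(name): a dict with "K" (3x3 intrinsics, pixels), "dist" ([k1, k2, p1, p2, k3] as OpenCV has them; the pictures are not rectified), "origin" and "orientation" of the camera in the world. Camera axes: x right, y up, looking along -z (the intrinsics and any distortion apply to the point x, -y, -z); pixel columns grow to the right and rows downward; lengths in m; the calibration is good to about 2 mm. A picture is of the moment at which its call begins. get_calibration takes no time and is no camera call.
- ticket.hand_in(): hands the job in, once; it reports no verdict.
Trained networks look in the newest picture that a camera, given by its name, has taken for a name from the list of things; names that differ only in an ending like _2 or _b are one class to them, and where a whole thing is asked for, a point or a joint stands for the part that bears it (a point fixed in the world has none). Each returns a list of dicts, best first, with "score" (0 to 1); they miss things now and then, are a little off and sometimes report something else, mostly with a low value. They report only what shows in the picture. A call takes as long as a camera call. They do not tell look-alikes from the thing itself.
- nets.boxes_of(thing, camera): "extent" ([left, top, right, bottom] in pixels, round what is visible of it).
The state is a dict: "time_s": time; "q": joint angles; "dq": joint speeds; "joint_efforts": joint torques, N m; "eef_pos": TCP position; "eef_rot": TCP orientation; "wrist_force": force on the tool from outside, world axes, zero at the start; "torque": the same for the moment, N m; "opening": opening from 0.0 (shut) to 1.0 (fully open).
Only numpy, scipy, OpenCV 4.12 (cv2) and the standard library are available. Lean on these libraries where they do the work, as an engineer would, in place of code of your own. Each camera call takes 0.05 s, during which the arm holds its last target.

TASK

Gather the finished pen's parts into the wooden caddy: set the mottled brown barrel gently in the green-lined bay, the mottled brown cap in the blue-lined bay and the brass wedge in the red-lined bay, each flat on the lining, lengthwise and in the middle of its bay. Leave the black barrel, the black cap and the dark steel wedge where they lie.

Things in the scene. Friction and masses are not known exactly. Their poses are not given: they have to be found in the camera images.
- brown_barrel_mid (a point): Mottled brown (dark brown with amber flecks) eight-sided hard rubber pen barrel, lying on a flat: 84 mm long, 16 mm across its flats, no clip; about 22 g, loose; its x axis runs along its length and z points up as it lies at the start. This point is its centre, 8 mm above its underside.
- brown_cap_mid (a point): Mottled brown eight-sided hard rubber pen cap with brass band and brass clip along its top: 58 mm long, 19 mm across its flats (the clip stands 4 mm above that); about 20 g, loose; its x axis runs along its length and z points up as it lies at the start. This point is its centre, 9.5 mm above its underside.
- brass_wedge_mid (a point): Flat yellow brass feed wedge: 62 mm long, 20 mm wide with parallel sides, its top sloping from about 6 mm to 10 mm thick; about 65 g, loose; its x axis runs along its length and z points up as it lies at the start. This point is on its centre line, 4 mm above its underside.
- black_barrel_mid (a point): Look-alike that stays: plain black barrel, same shape and size as the brown one. This point is its centre, 8 mm above its underside; x along its length.
- black_cap_mid (a point): Look-alike that stays: plain black cap with steel clip and band, same shape and size as the brown one. This point is its centre, 9.5 mm above its underside; x along its length.
- steel_wedge_mid (a point): Look-alike that stays: dark grey steel wedge, same shape and size as the brass one. This point is on its centre line, 4 mm above its underside; x along its length.
- green_bay: The green-lined bay, one of three side by side in a fixed wooden caddy 124 x 268 mm. Inside 104 mm long (its x axis) and 78 mm wide (its y axis), walls 3 mm thick. Origin at the centre of the bay's underside, z up: the lined floor lies 4 mm above the origin (10 mm above the bench), the rim 10 mm above the origin (16 mm above the bench). The bays lie 84 mm apart, and their order in the caddy changes.
- blue_bay: The blue-lined bay, one of three side by side in a fixed wooden caddy 124 x 268 mm. Inside 104 mm long (its x axis) and 78 mm wide (its y axis), walls 3 mm thick. Origin at the centre of the bay's underside, z up: the lined floor lies 4 mm above the origin (10 mm above the bench), the rim 10 mm above the origin (16 mm above the bench). The bays lie 84 mm apart, and their order in the caddy changes.
- red_bay: The red-lined bay, one of three side by side in a fixed wooden caddy 124 x 268 mm. Inside 104 mm long (its x axis) and 78 mm wide (its y axis), walls 3 mm thick. Origin at the centre of the bay's underside, z up: the lined floor lies 4 mm above the origin (10 mm above the bench), the rim 10 mm above the origin (16 mm above the bench). The bays lie 84 mm apart, and their order in the caddy changes.
There are look-alikes about, which are no part of the job. What is meant by the part that bears brass_wedge_mid is not white, and is the larger of those in its own colour. What is shaped like the part that bears brown_barrel_mid but purple is not meant.

How it is judged:
By the outcome, as a careful person would: the job done as asked, in the order asked, and still so for the second after the job is handed in, with the robot touching nothing.
It also fails if it takes over 83 s, if anything falls off the work surface, if the arm or the gripper's body presses on something with over 40 N, if the wrist force passes 120 N, or if a joint passes its speed limit or range.

## Working session

There is one attempt and no reset: what is moved stays moved. The work goes in short steps, Python scripts to look and compute and a tool call to move; the robot and the scene stay as the last step left them, time stands still between calls to the robot, and variables do not carry over. Pictures are saved under pics/ and viewed, and the job is handed in when it is done.

Besides the shell and the picture viewer there is one more tool, called after "Call:" as name([rows], argument=value, ...), one row to a line, values as JSON. step_arm: Moves the arm, as the interface text tells. Its arguments: {"type":"object","properties":{"plan":{"type":"array"},"fingers":{"type":"number"}},"required":["plan"]}

```bash
mkdir -p pics; ls
python3 - <<'E'
from bench import telemetry, viewer, ticket, nets, ctrl
import cv2
o=telemetry.get_obs(); print(o['time_s'],o['eef_pos'],o['eef_rot'],o['opening'],ctrl.tip_reach)
for n in('top','scene'):
    im=viewer.camera(n); cv2.imwrite(f'pics/{n}0.png',cv2.resize(im[...,::-1],(800,600),interpolation=cv2.INTER_CUBIC)); cv2.imwrite(f'{n}0raw.png',im[...,::-1])
    print(viewer.get_calibration(n))
E
```

```text
pics
0.0 [ 0.14548379 -0.55573187  0.2383898 ] [-6.70211994e-04  7.91521462e-01 -6.11140737e-01 -5.70507817e-04] 1.0018680522542613 0.008
{'K': array([[451.97612362,   0.        , 245.18722009],
       [  0.        , 451.97612362, 189.92058173],
       [  0.        ,   0.        ,   1.        ]]), 'dist': array([-0.00833853,  0.        ,  0.        ,  0.        ,  0.        ]), 'origin': array([ 0.39271476, -0.04999533,  1.24048273]), 'orientation': array([ 0.70814648,  0.06750821, -0.04602297, -0.70132238])}
{'K': array([[493.11717204,   0.        , 255.25393467],
       [  0.        , 493.11717204, 190.52503505],
       [  0.        ,   0.        ,   1.        ]]), 'dist': array([-0.01486135,  0.        ,  0.        ,  0.        ,  0.        ]), 'origin': array([ 0.95985258, -0.48189641,  0.93999918]), 'orientation': array([0.89585855, 0.27459816, 0.102964  , 0.33381391])}
```

View pics/top0.png

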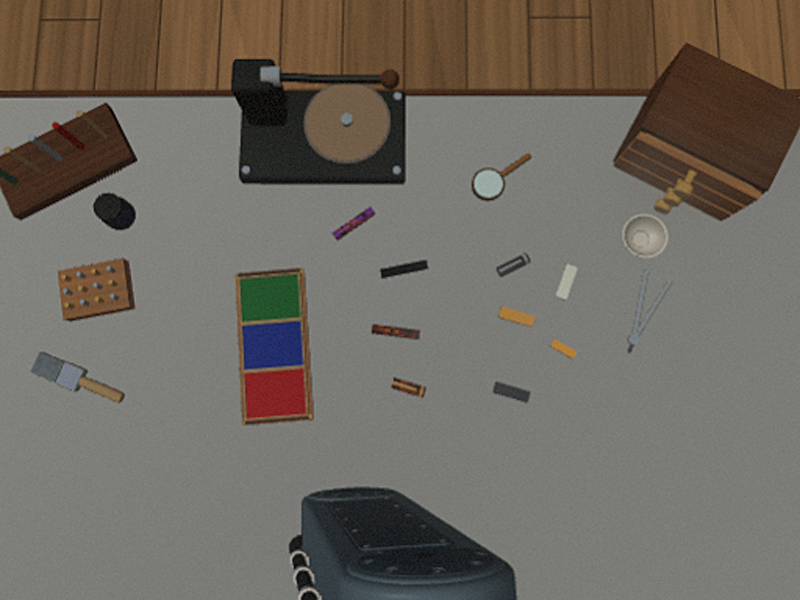

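View pics/scene0.png

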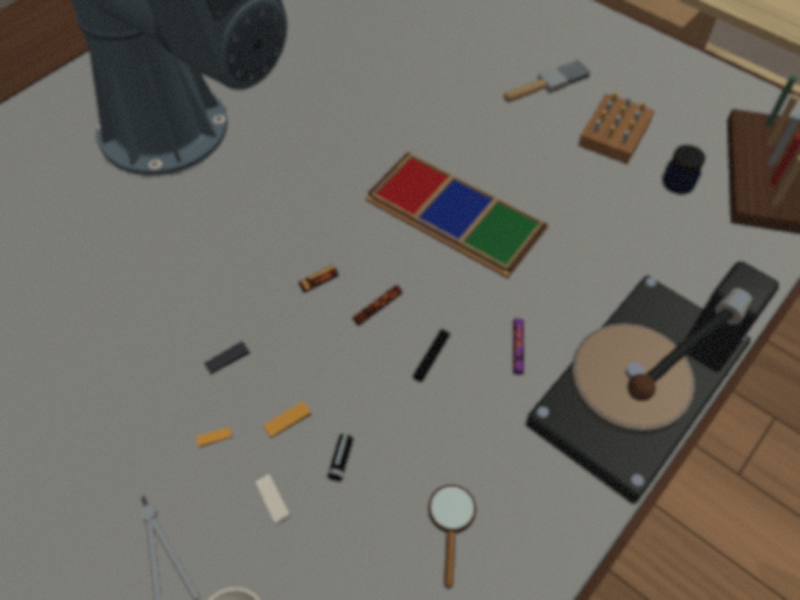

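Run:
```python
from bench import nets
for n in('top','scene'):
  for t in ('brown_barrel_mid','brown_cap_mid','brass_wedge_mid','green_bay','blue_bay','red_bay'):
    print(n,t,[([round(v) for v in d['extent']],round(d['score'],2)) for d in nets.boxes_of(t,n)[:6]])
```

```text
top brown_barrel_mid [([213, 134, 240, 150], 0.72), ([238, 204, 266, 218], 0.51)]
top brown_cap_mid [([250, 241, 272, 254], 0.5)]
top brass_wedge_mid [([238, 206, 270, 216], 0.7), ([355, 171, 369, 190], 0.68), ([324, 195, 342, 206], 0.51)]
top green_bay [([150, 172, 194, 207], 0.82)]
top blue_bay [([155, 202, 196, 238], 0.77)]
top red_bay [([154, 233, 200, 269], 0.94)]
scene brown_barrel_mid [([332, 203, 335, 241], 0.74), ([224, 184, 262, 206], 0.5), ([238, 101, 287, 140], 0.49)]
scene brown_cap_mid [([192, 169, 218, 187], 0.69)]
scene brass_wedge_mid [([165, 305, 187, 336], 0.87), ([170, 258, 202, 281], 0.62), ([122, 274, 150, 289], 0.62)]
scene green_bay [([298, 127, 351, 177], 0.7), ([194, 174, 216, 188], 0.57), ([132, 218, 163, 238], 0.17)]
scene blue_bay [([264, 109, 317, 156], 0.85), ([238, 100, 285, 141], 0.52)]
scene red_bay [([238, 99, 290, 141], 0.63)]
```

Top view, in 800x600 pixels. Barrels: mottled brown (396,331), purple (354,222), black (404,268). The brown one fits. Caps: brown (408,387) and black (513,264). Wedges: large yellow (517,316), small yellow (563,348), white (567,281), steel (511,392). The large yellow one fits. I'll confirm in one crop and measure the poses.

```bash
cat > h.py <<'E'
import numpy as np, cv2
from bench import viewer
from scipy.spatial.transform import Rotation as R
def cal(n):
    c=viewer.get_calibration(n); w,x,y,z=c['orientation']
    return c['K'],c['dist'],c['origin'],R.from_quat([x,y,z,w]).as_matrix()
def ray(n,px,z):
    K,D,o,M=cal(n); u=cv2.undistortPoints(np.array(px,float).reshape(-1,1,2),K,D).reshape(-1,2)
    d=np.c_[u[:,0],-u[:,1],-np.ones(len(u))]@M.T
    return (o+d*((z-o[2])/d[:,2])[:,None])
def comp(im,box,kind):
    x0,y0,x1,y1=box; c=im[y0:y1,x0:x1].astype(int)   # BGR
    b,g,r=c[...,0],c[...,1],c[...,2]
    bg=np.median(c.reshape(-1,3),0)
    if kind=='sat': m=(c.max(2)-c.min(2)>25)|(np.abs(c-bg).sum(2)>60)
    if kind=='green': m=(g-np.maximum(r,b)>20)
    if kind=='blue': m=(b-np.maximum(r,g)>25)
    if kind=='red': m=(r-np.maximum(g,b)>70)
    n,l,s,_=cv2.connectedComponentsWithStats(m.astype(np.uint8))
    k=1+np.argmax(s[1:,4]); cnt=cv2.findContours((l==k).astype(np.uint8),cv2.RETR_EXTERNAL,cv2.CHAIN_APPROX_NONE)[0][0].reshape(-1,2)
    ys,xs=np.nonzero(l==k)
    return np.c_[xs+x0,ys+y0],cnt+[x0,y0]
def pose(n,im,box,kind,z):
    p,_=comp(im,box,kind); P=ray(n,p,z)[:,:2]
    (c,s,a)=cv2.minAreaRect((P*1000).astype(np.float32))
    e,v=np.linalg.eigh(np.cov(P.T)); ang=np.degrees(np.arctan2(v[1,1],v[0,1]))%180
    return P.mean(0).round(4),np.round(c,1),np.round(s,1),round(a,1),'pca',round(ang,1),len(p)
E
python3 - <<'E'
from h import *
im=cv2.imread('top0raw.png'); sc=cv2.imread('scene0raw.png')
cv2.imwrite('pics/crop.png',cv2.resize(im[125:275,205:385],None,fx=4.4,fy=4,interpolation=cv2.INTER_CUBIC))
T={'barrel':((233,200,275,224),'sat',.012),'cap':((245,236,280,260),'sat',.014),'wedge':((314,190,348,213),'sat',.006),'green':((148,170,202,212),'green',.01),'blue':((148,200,202,240),'blue',.01),'red':((148,230,205,272),'red',.01)}
S={'barrel':((220,178,262,212),'sat',.008),'cap':((186,165,222,190),'sat',.0095),'wedge':((164,253,204,284),'sat',.004),'green':((285,120,352,177),'green',.01),'blue':((260,108,320,160),'blue',.01),'red':((235,95,295,145),'red',.01)}
for k in T: print(k,'\n top',pose('top',im,*T[k]),'\n sc ',pose('scene',sc,*S[k]))
E
```

```text
barrel 
 top (array([ 0.5314, -0.0331]), array([531.3, -33.4]), array([84.2, 18. ]), 82.8, 'pca', np.float64(82.9), 204) 
 sc  (array([ 0.5298, -0.0357]), array([529.8, -35.1]), array([90.4, 21.7]), 83.1, 'pca', np.float64(83.7), 309)
cap 
 top (array([ 0.4343, -0.0567]), array([434.2, -56.1]), array([59.4, 22. ]), 72.2, 'pca', np.float64(73.7), 170) 
 sc  (array([ 0.4331, -0.0585]), array([432.7, -58.2]), array([63.9, 26.2]), 73.2, 'pca', np.float64(74.8), 250)
wedge 
 top (array([ 0.5606, -0.2453]), array([ 560.6, -245.2]), array([64.1, 22.4]), 73.4, 'pca', np.float64(73.7), 190) 
 sc  (array([ 0.5582, -0.2471]), array([ 558.3, -247. ]), array([65.6, 26.1]), 75.3, 'pca', np.float64(75.9), 352)
green 
 top (array([0.5892, 0.1907]), array([589.4, 190.8]), array([ 75.7, 101.6]), 5.3, 'pca', np.float64(95.3), 987) 
 sc  (array([0.5861, 0.1891]), array([585.6, 190. ]), array([72.9, 96.7]), 5.2, 'pca', np.float64(95.9), 941)
blue 
 top (array([0.5055, 0.1828]), array([505.7, 183. ]), array([ 76.4, 101.9]), 5.2, 'pca', np.float64(94.7), 1029) 
 sc  (array([0.5021, 0.1814]), array([501.7, 182.1]), array([72.3, 97.3]), 5.3, 'pca', np.float64(95.6), 877)
red 
 top (array([0.4216, 0.1752]), array([421.6, 175.2]), array([ 76.5, 101.8]), 5.3, 'pca', np.float64(94.5), 1061) 
 sc  (array([0.4183, 0.1733]), array([418. , 173.8]), array([70.8, 95.8]), 6.0, 'pca', np.float64(96.1), 791)
```

View pics/crop.png

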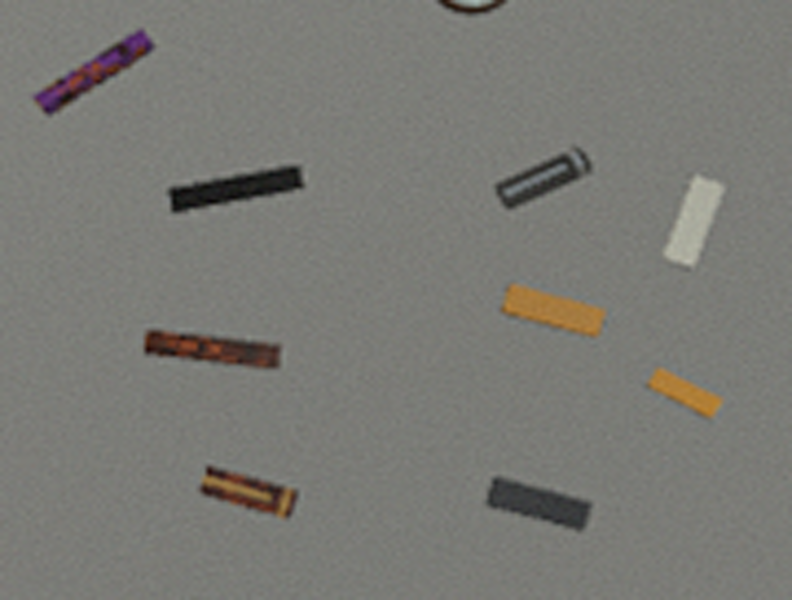

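The crop confirms the choices: brown barrel, brown cap and the larger yellow wedge; the purple, white, small yellow and black ones aren't wanted. Both cameras agree to within 3 mm and the sizes match, so I'll work out the moves.

```bash
cat > g.py <<'E'
import sys, numpy as np
from bench import telemetry, ctrl
from scipy.spatial.transform import Rotation as R
# usage g.py x y z yaw(jaw axis, deg)
x,y,z,a=map(float,sys.argv[1:5]); o=telemetry.get_obs()
w,i,j,k=o['eef_rot']; R0=R.from_quat([i,j,k,w])
c,s=np.cos(np.radians(a)),np.sin(np.radians(a))
Rt=R.from_matrix(np.array([[c,s,0],[s,-c,0],[0,0,-1]]))
print('t',round(o['time_s'],2),'pos',o['eef_pos'].round(4),'F',o['wrist_force'].round(1),'open',round(o['opening'],3),'tip',ctrl.tip_reach)
print('shift',R0.inv().apply(np.array([x,y,z])-o['eef_pos']).round(4),'turn',(R0.inv()*Rt).as_rotvec(degrees=True).round(2))
E
python3 g.py .531 -.034 .10 -7
```

```text
t 0.7 pos [ 0.1455 -0.5563  0.2393] F [-0.1 -0.1  0.1] open 0.999 tip 0.008
shift [-0.4078 -0.5051  0.1393] turn [  0.    -0.   -68.34]
```

Call:
step_arm([
  [[-0.408,-0.505,0.139],[0,0,-68.3]],
  [[-0.408,-0.505,0.139],[0,0,-68.3]],
  [[-0.408,-0.505,0.139],[0,0,-68.3]],
  [[-0.408,-0.505,0.139],[0,0,-68.3]],
  [[-0.408,-0.505,0.139],[0,0,-68.3]],
], fingers=50)

```text
time_s: 1.2
eef_pos: [0.2914, -0.358, 0.1868]
eef_rot: [0.0, 0.961, -0.276, 0.0]
wrist_force: [1.5, -0.6, -0.2]
opening: 0.499
```

```bash
python3 g.py .531 -.034 .10 -7
```

```text
t 1.2 pos [ 0.2914 -0.358   0.1868] F [ 1.5 -0.6 -0.2] open 0.499 tip 0.008
shift [ 0.031  -0.4018  0.0867] turn [ 2.000e-02 -4.000e-02 -2.505e+01]
```

Call:
step_arm([
  [[0.031,-0.402,0.087],[0,0,-25]],
  [[0.031,-0.402,0.087],[0,0,-25]],
  [[0.031,-0.402,0.087],[0,0,-25]],
  [[0.031,-0.402,0.087],[0,0,-25]],
  [[0.031,-0.402,0.087],[0,0,-25]],
])

```text
time_s: 1.7
eef_pos: [0.438, -0.1622, 0.1343]
eef_rot: [0.0, 0.998, -0.064, 0.001]
wrist_force: [0.5, -1.0, -0.5]
opening: 0.501
```

```bash
python3 g.py .531 -.034 .07 -7
```

```text
t 1.7 pos [ 0.438  -0.1622  0.1343] F [ 0.5 -1.  -0.5] open 0.501 tip 0.008
shift [ 0.0757 -0.1391  0.0643] turn [ 0.04 -0.07 -0.37]
```

Call:
step_arm([
  [[0.076,-0.139,0.064],[0,0,0]],
  [[0.076,-0.139,0.064],[0,0,0]],
  [[0.076,-0.139,0.064],[0,0,0]],
  [[0.076,-0.139,0.064],[0,0,0]],
  [[0.076,-0.139,0.064],[0,0,0]],
])

```text
time_s: 2.2
eef_pos: [0.5303, -0.0332, 0.0688]
eef_rot: [-0.0, 0.998, -0.062, -0.001]
wrist_force: [-0.1, -0.5, -0.1]
opening: 0.496
```

```bash
python3 g.py .531 -.034 .03 -7
python3 - <<'E'
from bench import viewer
import cv2
for n in('top','scene'):
    im=viewer.camera(n)[...,::-1]; c=im[130:300,180:330] if n=='top' else im[100:260,170:330]
    cv2.imwrite(f'pics/{n}1.png',cv2.resize(c,None,fx=3.5,fy=3.5,interpolation=cv2.INTER_CUBIC))
E
```

```text
t 2.2 pos [ 0.5303 -0.0332  0.0688] F [-0.1 -0.5 -0.1] open 0.496 tip 0.008
shift [0.0009 0.0007 0.0388] turn [-0.04  0.12 -0.15]
```

View pics/scene1.png

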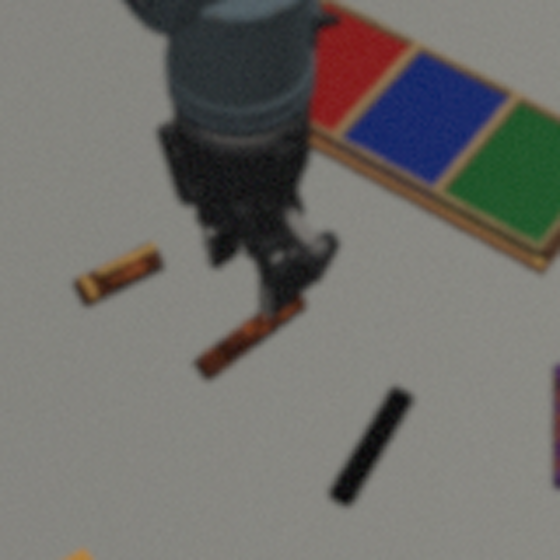

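The gripper stands over the brown barrel's middle in the scene view (crop ~(280,290)). I'll go down in stages and watch the force.

Call:
step_arm([
  [[0.001,0.001,0.02],[0,0,0]],
  [[0.001,0.001,0.039],[0,0,0]],
  [[0.001,0.001,0.049],[0,0,0]],
  [[0.001,0.001,0.055],[0,0,0]],
  [[0.001,0.001,0.056],[0,0,0]],
])

```text
time_s: 2.8
eef_pos: [0.5307, -0.0375, 0.0142]
eef_rot: [-0.0, 0.998, -0.065, -0.0]
wrist_force: [-0.6, 0.4, -0.4]
opening: 0.498
```

Call:
step_arm([
  [[0,0,0.001],[0,0,0]],
  [[0,0,0.002],[0,0,0]],
  [[0,0,0.002],[0,0,0]],
])

```text
time_s: 3.1
eef_pos: [0.5314, -0.0369, 0.0127]
eef_rot: [0.0, 0.998, -0.064, 0.0]
wrist_force: [0.6, 0.3, -0.1]
opening: 0.497
```

Call:
step_arm([
  [[0,-0.003,0.001],[0,0,0]],
  [[0,-0.003,0.0015],[0,0,0]],
  [[0,-0.003,0.0015],[0,0,0]],
])

```text
time_s: 3.4
eef_pos: [0.5313, -0.0337, 0.0107]
eef_rot: [-0.0, 0.998, -0.064, -0.0]
wrist_force: [-0.0, -0.2, -0.1]
opening: 0.5
```

Call:
step_arm([
  [[0,0,0],[0,0,0]],
  [[0,0,0],[0,0,0]],
  [[0,0,0],[0,0,0]],
  [[0,0,0],[0,0,0]],
  [[0,0,0],[0,0,0]],
], fingers=0)

```text
time_s: 3.9
eef_pos: [0.5316, -0.0339, 0.0109]
eef_rot: [0.0, 0.998, -0.064, 0.0]
wrist_force: [-0.9, 0.2, 2.7]
opening: 0.164
```

Call:
step_arm([
  [[0,0,0],[0,0,0]],
  [[0,0,-0.005],[0,0,0]],
  [[0,0,-0.02],[0,0,0]],
  [[0,0,-0.05],[0,0,0]],
  [[0,0,-0.06],[0,0,0]],
])

```text
time_s: 4.4
eef_pos: [0.5333, -0.0344, 0.0741]
eef_rot: [0.001, 0.998, -0.064, 0.002]
wrist_force: [0.1, -0.8, 0.1]
opening: 0.162
```

```bash
python3 g.py .588 .190 .07 5.3
python3 - <<'E'
from bench import viewer
import cv2
for n in('top','scene'):
    im=viewer.camera(n)[...,::-1]; c=im[130:300,180:330] if n=='top' else im[100:260,170:330]
    cv2.imwrite(f'pics/{n}2.png',cv2.resize(c,None,fx=3.5,fy=3.5,interpolation=cv2.INTER_CUBIC))
E
```

```text
t 4.4 pos [ 0.5333 -0.0344  0.0741] F [ 0.1 -0.8  0.1] open 0.162 tip 0.008
shift [ 0.0255 -0.2295  0.004 ] turn [  0.07  -0.26 -12.66]
```

View pics/scene2.png

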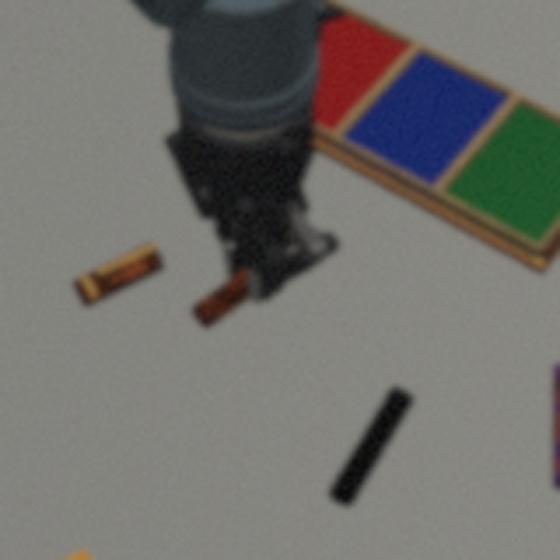

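View pics/top2.png

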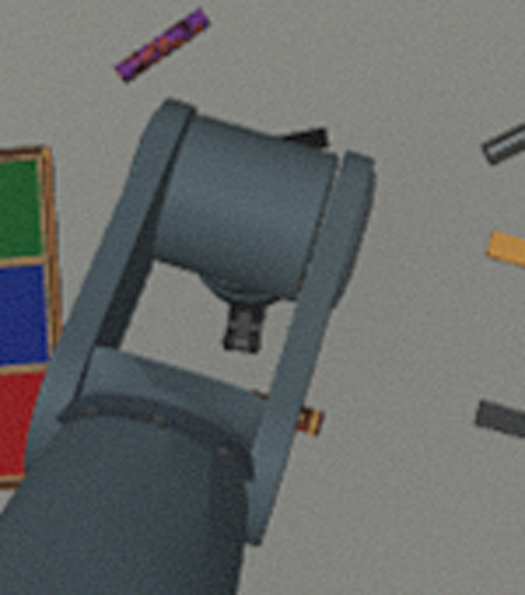

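Call:
step_arm([
  [[0.005,-0.025,-0.001],[0,0,-2]],
  [[0.011,-0.065,0],[0,0,-5]],
  [[0.016,-0.11,0],[0,0,-8]],
  [[0.021,-0.155,0],[0,0,-11]],
  [[0.0255,-0.2,0],[0,0,-12.7]],
])

```text
time_s: 5.0
eef_pos: [0.5818, 0.1627, 0.0695]
eef_rot: [0.0, 0.999, 0.047, -0.001]
wrist_force: [1.0, 0.0, -0.4]
opening: 0.165
```

```bash
python3 g.py .5877 .190 .05 5.3
```

```text
t 5.0 pos [0.5818 0.1627 0.0695] F [ 1.   0.  -0.4] open 0.165 tip 0.008
shift [ 0.0085 -0.0266  0.0195] turn [0.   0.09 0.11]
```

Call:
step_arm([
  [[0.004,-0.013,0.01],[0,0,0]],
  [[0.0085,-0.0265,0.0195],[0,0,0]],
  [[0.0085,-0.0265,0.0195],[0,0,0]],
  [[0.0085,-0.0265,0.0195],[0,0,0]],
])

```text
time_s: 5.4
eef_pos: [0.5874, 0.1873, 0.05]
eef_rot: [0.0, 0.999, 0.046, -0.001]
wrist_force: [0.5, 0.4, 0.2]
opening: 0.167
```

```bash
python3 g.py .5877 .190 .0225 5.3
python3 - <<'E'
from bench import viewer
import cv2
for n in('scene',):
    im=viewer.camera(n)[...,::-1]; c=im[60:220,220:380]
    cv2.imwrite(f'pics/{n}3.png',cv2.resize(c,None,fx=3.5,fy=3.5,interpolation=cv2.INTER_CUBIC))
E
```

```text
t 5.4 pos [0.5874 0.1873 0.05  ] F [0.5 0.4 0.2] open 0.167 tip 0.008
shift [ 0.0006 -0.0026  0.0275] turn [ 0.03  0.14 -0.01]
```

View pics/scene3.png

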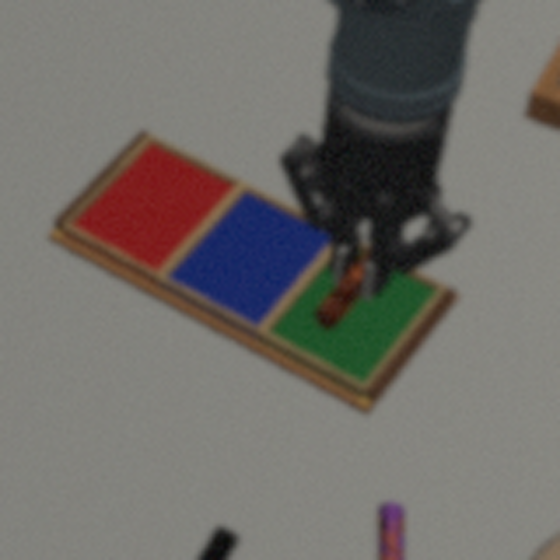

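Call:
step_arm([
  [[0.0005,-0.0025,0.008],[0,0,0]],
  [[0.0005,-0.0025,0.016],[0,0,0]],
  [[0.0005,-0.0025,0.022],[0,0,0]],
  [[0.0005,-0.0025,0.025],[0,0,0]],
  [[0.0005,-0.0025,0.026],[0,0,0]],
])

```text
time_s: 5.95
eef_pos: [0.5882, 0.1907, 0.0245]
eef_rot: [0.0, 0.999, 0.046, -0.001]
wrist_force: [-0.3, -1.2, 0.7]
opening: 0.163
```

Call:
step_arm([
  [[0,0,0.001],[0,0,0]],
  [[0,0,0.002],[0,0,0]],
  [[0,0,0.0025],[0,0,0]],
  [[0,0,0.0025],[0,0,0]],
])

```text
time_s: 6.35
eef_pos: [0.5887, 0.1909, 0.0228]
eef_rot: [0.0, 0.999, 0.047, 0.0]
wrist_force: [-0.8, 0.0, -0.6]
opening: 0.167
```

Call:
step_arm([
  [[0,0,0.0005],[0,0,0]],
  [[0,0,0.001],[0,0,0]],
  [[0,0,0.001],[0,0,0]],
])

```text
time_s: 6.65
eef_pos: [0.5886, 0.1909, 0.0217]
eef_rot: [0.0, 0.999, 0.046, -0.0]
wrist_force: [-0.6, -0.9, -0.9]
opening: 0.164
```

Call:
step_arm([
  [[0,0,0.0005],[0,0,0]],
  [[0,0,0.0005],[0,0,0]],
  [[0,0,0.0005],[0,0,0]],
])

```text
time_s: 6.95
eef_pos: [0.5886, 0.1909, 0.0212]
eef_rot: [-0.0, 0.999, 0.046, -0.0]
wrist_force: [-0.1, 0.5, -0.4]
opening: 0.162
```

Call:
step_arm([
  [[0,0,0.0005],[0,0,0]],
  [[0,0,0.0005],[0,0,0]],
  [[0,0,0.0005],[0,0,0]],
])

```text
time_s: 7.25
eef_pos: [0.5887, 0.1909, 0.021]
eef_rot: [-0.0, 0.999, 0.046, 0.0]
wrist_force: [-0.5, 0.2, 3.4]
opening: 0.158
```

Call:
step_arm([
  [[0,0,0.0005],[0,0,0]],
  [[0,0,0.0005],[0,0,0]],
  [[0,0,0.0005],[0,0,0]],
])

```text
time_s: 7.55
eef_pos: [0.5887, 0.1909, 0.021]
eef_rot: [0.0, 0.999, 0.047, 0.0]
wrist_force: [-3.3, -1.5, 6.5]
opening: 0.165
```

Call:
step_arm([
  [[0,0,-0.0005],[0,0,0]],
  [[0,0,-0.0005],[0,0,0]],
])

```text
time_s: 7.75
eef_pos: [0.5887, 0.1909, 0.021]
eef_rot: [-0.0, 0.999, 0.046, 0.0]
wrist_force: [-0.9, 0.6, 4.4]
opening: 0.165
```

Call:
step_arm([
  [[0,0,0],[0,0,0]],
  [[0,0,0],[0,0,0]],
  [[0,0,0],[0,0,0]],
  [[0,0,0],[0,0,0]],
], fingers=35)

```text
time_s: 8.15
eef_pos: [0.5885, 0.1909, 0.0205]
eef_rot: [0.0, 0.999, 0.046, -0.0]
wrist_force: [0.3, -0.0, -0.6]
opening: 0.35
```

Call:
step_arm([
  [[0,0,-0.003],[0,0,0]],
  [[0,0,-0.015],[0,0,0]],
  [[0,0,-0.035],[0,0,0]],
  [[0,0,-0.06],[0,0,0]],
  [[0,0,-0.07],[0,0,0]],
])

```text
time_s: 8.65
eef_pos: [0.5905, 0.1912, 0.0943]
eef_rot: [-0.0, 0.999, 0.047, 0.002]
wrist_force: [0.8, -0.1, 0.2]
opening: 0.352
```

```bash
python3 g.py .4335 -.0575 .07 -16.5
```

```text
t 8.65 pos [0.5905 0.1912 0.0943] F [ 0.8 -0.1  0.2] open 0.352 tip 0.008
shift [-0.1796  0.2331  0.0234] turn [-0.07 -0.28 21.83]
```

Call:
step_arm([
  [[-0.18,0.233,0.023],[0,0,21.8]],
  [[-0.18,0.233,0.023],[0,0,21.8]],
  [[-0.18,0.233,0.023],[0,0,21.8]],
  [[-0.18,0.233,0.023],[0,0,21.8]],
  [[-0.18,0.233,0.023],[0,0,21.8]],
], fingers=55)

```text
time_s: 9.15
eef_pos: [0.4542, -0.0209, 0.0715]
eef_rot: [0.0, 0.99, -0.143, 0.001]
wrist_force: [0.5, -0.8, -0.4]
opening: 0.552
```

```bash
python3 g.py .4335 -.0575 .07 -16.5
```

```text
t 9.15 pos [ 0.4542 -0.0209  0.0715] F [ 0.5 -0.8 -0.4] open 0.552 tip 0.008
shift [-0.0095  0.0409  0.0015] turn [ 0.01 -0.07  0.06]
```

Call:
step_arm([
  [[-0.0095,0.041,0.001],[0,0,0]],
  [[-0.0095,0.041,0.001],[0,0,0]],
  [[-0.0095,0.041,0.001],[0,0,0]],
  [[-0.0095,0.041,0.001],[0,0,0]],
])

```text
time_s: 9.55
eef_pos: [0.4351, -0.0558, 0.0706]
eef_rot: [-0.0, 0.99, -0.143, 0.0]
wrist_force: [0.5, 0.5, -0.3]
opening: 0.553
```

```bash
python3 g.py .4335 -.0575 .012 -16.5;  python3 - <<'E'
from h import *
import cv2
im=viewer.camera('top')[...,::-1]; sc=viewer.camera('scene')[...,::-1]
a=cv2.resize(im[160:290,140:290],(400,347),interpolation=cv2.INTER_CUBIC);b=cv2.resize(sc[90:220,170:380],(400,248),interpolation=cv2.INTER_CUBIC)
b=cv2.copyMakeBorder(b,0,99,0,0,cv2.BORDER_CONSTANT)
cv2.imwrite('pics/v4.png',cv2.hconcat([a,b]))
for z in(.018,): print('bar',ray('top',[[170,189]],z))
E
```

```text
t 9.55 pos [ 0.4351 -0.0558  0.0706] F [ 0.5  0.5 -0.3] open 0.553 tip 0.008
shift [-0.0012  0.0021  0.0586] turn [-0.01 -0.06  0.05]
bar [[0.59186282 0.19586596 0.018     ]]
```

View pics/v4.png

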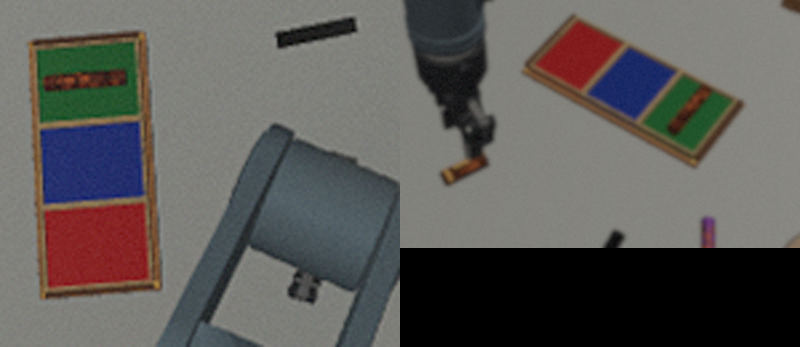

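The barrel lies centred in the green bay (left panel (86,80)). Going down on the cap.

Call:
step_arm([
  [[-0.001,0.002,0.02],[0,0,0]],
  [[-0.001,0.002,0.04],[0,0,0]],
  [[-0.001,0.002,0.052],[0,0,0]],
  [[-0.001,0.002,0.057],[0,0,0]],
  [[-0.001,0.002,0.057],[0,0,0]],
])

```text
time_s: 10.15
eef_pos: [0.4327, -0.0573, 0.0127]
eef_rot: [-0.0, 0.99, -0.143, -0.001]
wrist_force: [-0.1, -1.2, 0.4]
opening: 0.55
```

```bash
python3 g.py .4335 -.0575 .012 -16.5
```

```text
t 10.15 pos [ 0.4327 -0.0573  0.0127] F [-0.1 -1.2  0.4] open 0.55 tip 0.008
shift [0.0008 0.     0.0007] turn [-0.01  0.08  0.09]
```

Call:
step_arm([
  [[0,0,0.001],[0,0,0]],
  [[0,0,0.001],[0,0,0]],
  [[0,0,0.001],[0,0,0]],
  [[0,0,0.001],[0,0,0]],
  [[0,0,0.001],[0,0,0]],
], fingers=0)

```text
time_s: 10.65
eef_pos: [0.4337, -0.0581, 0.0131]
eef_rot: [0.0, 0.99, -0.143, 0.001]
wrist_force: [-0.5, 0.8, 6.1]
opening: 0.199
```

Call:
step_arm([
  [[0,0,0],[0,0,0]],
  [[0,0,0],[0,0,0]],
])

```text
time_s: 10.85
eef_pos: [0.4337, -0.0582, 0.0131]
eef_rot: [0.0, 0.99, -0.143, 0.001]
wrist_force: [-0.6, 1.8, 6.8]
opening: 0.196
```

Call:
step_arm([
  [[0,0,-0.005],[0,0,0]],
  [[0,0,-0.02],[0,0,0]],
  [[0,0,-0.045],[0,0,0]],
  [[0,0,-0.06],[0,0,0]],
  [[0,0,-0.06],[0,0,0]],
])

```text
time_s: 11.35
eef_pos: [0.4346, -0.0586, 0.0744]
eef_rot: [0.001, 0.99, -0.143, 0.002]
wrist_force: [-0.1, -0.9, -0.4]
opening: 0.199
```

```bash
python3 g.py .5041 .1825 .07 5.3
python3 - <<'E'
from bench import viewer
import cv2
im=viewer.camera('scene')[...,::-1][100:260,130:330]
cv2.imwrite('pics/s5.png',cv2.resize(im,None,fx=3,fy=3,interpolation=cv2.INTER_CUBIC))
E
```

```text
t 11.35 pos [ 0.4346 -0.0586  0.0744] F [-0.1 -0.9 -0.4] open 0.199 tip 0.008
shift [-0.0017 -0.2509  0.0042] turn [  0.08  -0.25 -21.77]
```

View pics/s5.png

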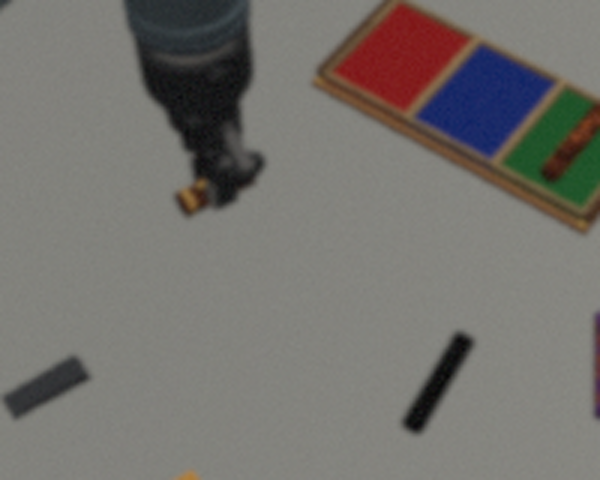

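Call:
step_arm([
  [[0,-0.025,0],[0,0,-3]],
  [[-0.001,-0.07,0.002],[0,0,-8]],
  [[-0.001,-0.12,0.004],[0,0,-14]],
  [[-0.002,-0.17,0.004],[0,0,-20]],
  [[-0.002,-0.215,0.004],[0,0,-21.8]],
])

```text
time_s: 11.9
eef_pos: [0.4912, 0.1509, 0.0668]
eef_rot: [0.0, 0.999, 0.048, -0.001]
wrist_force: [1.1, -0.9, 0.1]
opening: 0.198
```

```bash
python3 g.py .5041 .1825 .05 5.3
```

```text
t 11.9 pos [0.4912 0.1509 0.0668] F [ 1.1 -0.9  0.1] open 0.198 tip 0.008
shift [ 0.0159 -0.0302  0.0168] turn [-0.    0.12  0.22]
```

Call:
step_arm([
  [[0.008,-0.013,0.006],[0,0,0]],
  [[0.016,-0.028,0.012],[0,0,0]],
  [[0.016,-0.03,0.017],[0,0,0]],
  [[0.016,-0.03,0.017],[0,0,0]],
  [[0.016,-0.03,0.017],[0,0,0]],
])

```text
time_s: 12.4
eef_pos: [0.5042, 0.1794, 0.0504]
eef_rot: [0.0, 0.999, 0.046, -0.001]
wrist_force: [-0.0, -0.1, -0.8]
opening: 0.201
```

```bash
python3 g.py .5041 .1825 .025 5.3
```

```text
t 12.4 pos [0.5042 0.1794 0.0504] F [-0.  -0.1 -0.8] open 0.201 tip 0.008
shift [ 0.0002 -0.0031  0.0254] turn [0.02 0.11 0.  ]
```

Call:
step_arm([
  [[0,-0.003,0.008],[0,0,0]],
  [[0,-0.003,0.016],[0,0,0]],
  [[0,-0.003,0.022],[0,0,0]],
  [[0,-0.003,0.0255],[0,0,0]],
  [[0,-0.003,0.0255],[0,0,0]],
])

```text
time_s: 12.9
eef_pos: [0.5043, 0.183, 0.025]
eef_rot: [0.0, 0.999, 0.046, -0.001]
wrist_force: [-0.4, 0.6, 0.4]
opening: 0.199
```

Call:
step_arm([
  [[0,0,0.0005],[0,0,0]],
  [[0,0,0.001],[0,0,0]],
  [[0,0,0.001],[0,0,0]],
])

```text
time_s: 13.2
eef_pos: [0.505, 0.1832, 0.025]
eef_rot: [-0.0, 0.999, 0.046, 0.0]
wrist_force: [0.4, 0.3, -0.1]
opening: 0.198
```

Call:
step_arm([
  [[0,0,0.0005],[0,0,0]],
  [[0,0,0.0005],[0,0,0]],
  [[0,0,0.0005],[0,0,0]],
])

```text
time_s: 13.5
eef_pos: [0.5049, 0.1832, 0.0243]
eef_rot: [-0.0, 0.999, 0.046, 0.0]
wrist_force: [0.5, -0.6, -0.5]
opening: 0.196
```

Call:
step_arm([
  [[0,0,0.0005],[0,0,0]],
  [[0,0,0.0008],[0,0,0]],
  [[0,0,0.0008],[0,0,0]],
])

```text
time_s: 13.8
eef_pos: [0.5048, 0.1832, 0.0234]
eef_rot: [-0.0, 0.999, 0.046, -0.0]
wrist_force: [-0.6, -0.2, -0.8]
opening: 0.202
```

Call:
step_arm([
  [[0,0,0.0005],[0,0,0]],
  [[0,0,0.0005],[0,0,0]],
  [[0,0,0.0005],[0,0,0]],
])

```text
time_s: 14.1
eef_pos: [0.5049, 0.1832, 0.0231]
eef_rot: [0.0, 0.999, 0.046, 0.0]
wrist_force: [-0.5, -0.6, 2.7]
opening: 0.195
```

Contact at 0.0231, as expected. Releasing.

Call:
step_arm([
  [[0,0,0],[0,0,0]],
  [[0,0,0],[0,0,0]],
  [[0,0,0],[0,0,0]],
  [[0,0,0],[0,0,0]],
], fingers=38)

```text
time_s: 14.5
eef_pos: [0.5048, 0.1832, 0.0229]
eef_rot: [-0.0, 0.999, 0.046, -0.0]
wrist_force: [-0.7, -0.2, 0.1]
opening: 0.377
```

Call:
step_arm([
  [[0,0,-0.003],[0,0,0]],
  [[0,0,-0.015],[0,0,0]],
  [[0,0,-0.035],[0,0,0]],
  [[0,0,-0.06],[0,0,0]],
  [[0,0,-0.07],[0,0,0]],
])

```text
time_s: 15.0
eef_pos: [0.5066, 0.1835, 0.0962]
eef_rot: [-0.0, 0.999, 0.047, 0.002]
wrist_force: [0.2, 0.2, -0.0]
opening: 0.382
```

```bash
python3 g.py .5595 -.246 .07 -15.5
```

```text
t 15.0 pos [0.5066 0.1835 0.0962] F [ 0.2  0.2 -0. ] open 0.382 tip 0.008
shift [0.0126 0.4325 0.0261] turn [-0.06 -0.26 20.83]
```

Call:
step_arm([
  [[0.013,0.43,0.02],[0,0,20.8]],
  [[0.013,0.43,0.02],[0,0,20.8]],
  [[0.013,0.43,0.02],[0,0,20.8]],
  [[0.013,0.43,0.02],[0,0,20.8]],
  [[0.013,0.43,0.02],[0,0,20.8]],
], fingers=55)

```text
time_s: 15.5
eef_pos: [0.5356, -0.0666, 0.0817]
eef_rot: [0.0, 0.991, -0.135, 0.0]
wrist_force: [1.2, 0.7, -0.2]
opening: 0.553
```

```bash
python3 g.py .5595 -.246 .07 -15.5
```

```text
t 15.5 pos [ 0.5356 -0.0666  0.0817] F [ 1.2  0.7 -0.2] open 0.553 tip 0.008
shift [0.0709 0.1665 0.0117] turn [-0.   -0.04  0.03]
```

Call:
step_arm([
  [[0.071,0.1665,0.01],[0,0,0]],
  [[0.071,0.1665,0.01],[0,0,0]],
  [[0.071,0.1665,0.01],[0,0,0]],
  [[0.071,0.1665,0.01],[0,0,0]],
  [[0.071,0.1665,0.01],[0,0,0]],
])

```text
time_s: 16.0
eef_pos: [0.5598, -0.2489, 0.0716]
eef_rot: [0.001, 0.991, -0.137, 0.001]
wrist_force: [0.3, 0.4, -0.2]
opening: 0.551
```

```bash
python3 g.py .5595 -.246 .012 -15.5;  python3 - <<'E'
from h import *
import cv2
im=viewer.camera('top')[...,::-1]; sc=viewer.camera('scene')[...,::-1]
a=cv2.resize(im[160:290,140:290],(400,347),interpolation=cv2.INTER_CUBIC);b=cv2.resize(sc[180:320,100:270],(400,329),interpolation=cv2.INTER_CUBIC)
b=cv2.copyMakeBorder(b,0,18,0,0,cv2.BORDER_CONSTANT)
cv2.imwrite('pics/v6.png',cv2.hconcat([a,b]))
E
```

```text
t 16.0 pos [ 0.5598 -0.2489  0.0716] F [ 0.3  0.4 -0.2] open 0.551 tip 0.008
shift [-0.0012 -0.0028  0.0596] turn [ 0.09 -0.11 -0.24]
```

View pics/v6.png

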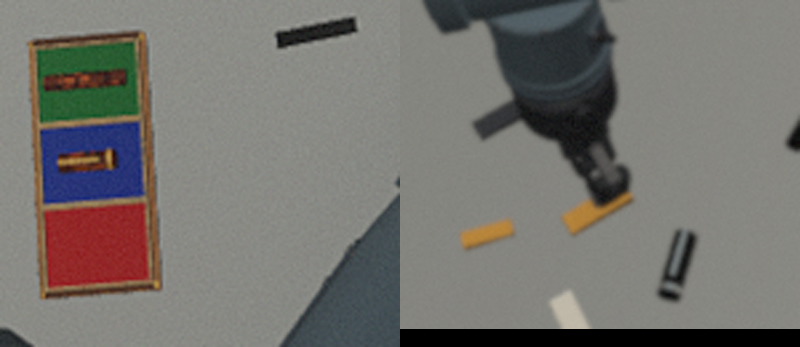

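Barrel and cap both lie in their bays; the cap is at (87,160) in the left panel, and I'll measure its centring afterwards. The gripper is over the large yellow wedge, so I'll go down.

Call:
step_arm([
  [[-0.001,-0.003,0.02],[0,0,0]],
  [[-0.001,-0.003,0.04],[0,0,0]],
  [[-0.001,-0.003,0.052],[0,0,0]],
  [[-0.001,-0.003,0.0575],[0,0,0]],
  [[-0.001,-0.003,0.0575],[0,0,0]],
])

```text
time_s: 16.6
eef_pos: [0.559, -0.2398, 0.0132]
eef_rot: [-0.0, 0.991, -0.134, -0.001]
wrist_force: [-1.0, 0.0, 0.3]
opening: 0.55
```

```bash
python3 g.py .5595 -.246 .011 -15.5
```

```text
t 16.6 pos [ 0.559  -0.2398  0.0132] F [-1.   0.   0.3] open 0.55 tip 0.008
shift [0.0021 0.0058 0.0022] turn [-0.03  0.08  0.08]
```

Call:
step_arm([
  [[0.002,0.004,0.001],[0,0,0]],
  [[0.002,0.006,0.0022],[0,0,0]],
  [[0.002,0.006,0.0022],[0,0,0]],
  [[0.002,0.006,0.0022],[0,0,0]],
])

```text
time_s: 17.0
eef_pos: [0.5599, -0.2476, 0.0121]
eef_rot: [0.0, 0.991, -0.135, 0.0]
wrist_force: [-0.4, 0.3, -0.3]
opening: 0.543
```

```bash
python3 g.py .5595 -.246 .011 -15.5
```

```text
t 17.0 pos [ 0.5599 -0.2476  0.0121] F [-0.4  0.3 -0.3] open 0.543 tip 0.008
shift [-0.0008 -0.0014  0.0011] turn [ 0.01 -0.04  0.  ]
```

Call:
step_arm([
  [[-0.001,-0.001,0.0008],[0,0,0]],
  [[-0.001,-0.001,0.0014],[0,0,0]],
  [[-0.001,-0.001,0.0014],[0,0,0]],
])

```text
time_s: 17.3
eef_pos: [0.5589, -0.2458, 0.0101]
eef_rot: [-0.0, 0.991, -0.135, -0.0]
wrist_force: [0.0, -0.4, 0.2]
opening: 0.547
```

Call:
step_arm([
  [[0,0,0],[0,0,0]],
  [[0,0,0],[0,0,0]],
  [[0,0,0],[0,0,0]],
  [[0,0,0],[0,0,0]],
  [[0,0,0],[0,0,0]],
], fingers=0)

```text
time_s: 17.8
eef_pos: [0.5593, -0.2461, 0.0105]
eef_rot: [0.0, 0.991, -0.135, 0.0]
wrist_force: [0.3, 0.0, 2.3]
opening: 0.207
```

Call:
step_arm([
  [[0,0,0],[0,0,0]],
  [[0,0,0],[0,0,0]],
])

```text
time_s: 18.0
eef_pos: [0.5592, -0.2461, 0.0105]
eef_rot: [0.0, 0.991, -0.135, 0.0]
wrist_force: [0.3, 1.0, 4.4]
opening: 0.208
```

Call:
step_arm([
  [[0,0,-0.004],[0,0,0]],
  [[0,0,-0.015],[0,0,0]],
  [[0,0,-0.035],[0,0,0]],
  [[0,0,-0.055],[0,0,0]],
  [[0,0,-0.06],[0,0,0]],
])

```text
time_s: 18.5
eef_pos: [0.5605, -0.2469, 0.0732]
eef_rot: [0.001, 0.991, -0.135, 0.002]
wrist_force: [0.1, -1.3, -1.0]
opening: 0.203
```

```bash
python3 g.py .42 .1745 .075 5.3
python3 - <<'E'
from h import *
im=viewer.camera('top')[...,::-1]; sc=viewer.camera('scene')[...,::-1]
cv2.imwrite('top7raw.png',im);cv2.imwrite('scene7raw.png',sc)
cv2.imwrite('pics/s7.png',cv2.resize(sc[80:320,100:360],None,fx=2.5,fy=2.5,interpolation=cv2.INTER_CUBIC))
cv2.imwrite('pics/t7.png',cv2.resize(im[160:290,140:230],None,fx=4.5,fy=4.5,interpolation=cv2.INTER_CUBIC))
E
```

```text
t 18.5 pos [ 0.5605 -0.2469  0.0732] F [ 0.1 -1.3 -1. ] open 0.203 tip 0.008
shift [-0.2478 -0.3687 -0.0034] turn [  0.13  -0.22 -20.77]
```

View pics/s7.png

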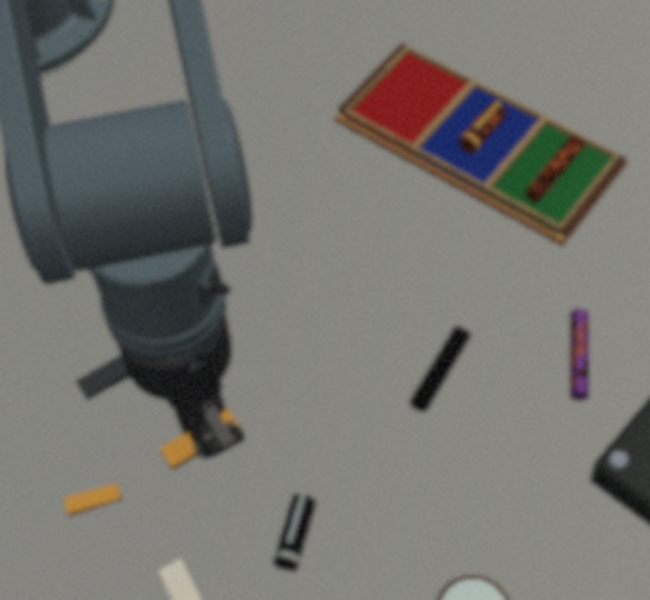

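View pics/t7.png

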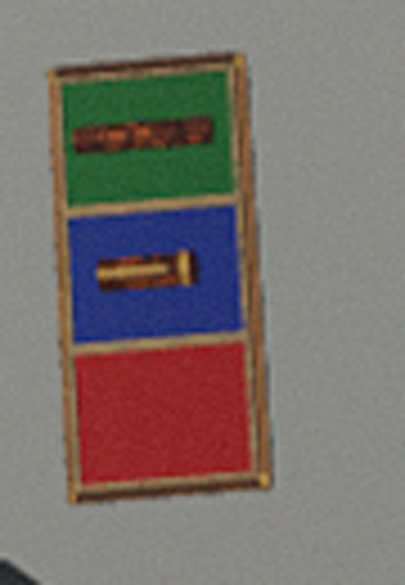

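Run:
```python
from h import *
def m(n,im,box,f,z):
    x0,y0,x1,y1=box;c=im[y0:y1,x0:x1].astype(int);b,g,r=c[...,0],c[...,1],c[...,2]
    k=f(b,g,r).astype(np.uint8);_,l,s,_=cv2.connectedComponentsWithStats(k);q=1+np.argmax(s[1:,4]);ys,xs=np.nonzero(l==q)
    P=ray(n,np.c_[xs+x0,ys+y0],z)[:,:2]; c_,s_,a_=cv2.minAreaRect((P*1000).astype(np.float32)); return np.round(c_,1),np.round(s_,1),round(a_,1),P.mean(0).round(4),len(xs)
for n,bx in(('top',{'g':(148,170,202,212),'b':(148,204,202,240)}),('scene',{'g':(290,120,352,177),'b':(262,108,320,160)})):
    im=cv2.imread(n+'7raw.png')
    h=.022 if n=='top' else .018
    print(n,'barrel',m(n,im,(155,184,192,196) if n=='top' else (308,132,336,162),lambda b,g,r:(r>g+3) ,h-.001))
    h=.025 if n=='top' else .02
    print(n,'cap',m(n,im,(159,213,187,226) if n=='top' else (280,118,304,144),lambda b,g,r:(r>b-10),h))
    for k in'gb': print(n,k,m(n,im,bx[k],(lambda b,g,r:g-np.maximum(r,b)>20) if k=='g' else (lambda b,g,r:b-np.maximum(r,g)>25),.01))
```

```text
top barrel (array([589.7, 192.3]), array([16. , 83.4]), 5.2, array([0.5897, 0.1919]), 174)
top cap (array([505.7, 185.6]), array([19.3, 60.1]), 4.1, array([0.5057, 0.1846]), 153)
top g (array([589.4, 190.8]), array([ 75.7, 101.9]), 5.3, array([0.5887, 0.19  ]), 800)
top b (array([505.7, 182.8]), array([ 76.4, 102.4]), 5.2, array([0.5053, 0.1819]), 867)
scene barrel (array([588.1, 195.6]), array([26. , 97.5]), 10.4, array([0.5864, 0.1971]), 219)
scene cap (array([502.7, 191. ]), array([21.9, 83.1]), 5.5, array([0.5028, 0.1876]), 198)
scene g (array([586. , 189.9]), array([73.4, 96.3]), 5.2, array([0.5867, 0.1875]), 710)
scene b (array([501.7, 182.2]), array([72.7, 97.3]), 5.2, array([0.5031, 0.1782]), 681)
```

Call:
step_arm([
  [[-0.02,-0.025,-0.002],[0,0,-2]],
  [[-0.045,-0.065,-0.003],[0,0,-5]],
  [[-0.073,-0.107,-0.003],[0,0,-9]],
  [[-0.1,-0.149,-0.003],[0,0,-13]],
  [[-0.127,-0.19,-0.003],[0,0,-17]],
])

```text
time_s: 19.1
eef_pos: [0.4855, -0.0271, 0.0721]
eef_rot: [-0.0, 1.0, 0.014, -0.001]
wrist_force: [1.6, 0.4, 0.2]
opening: 0.208
```

```bash
python3 g.py .42 .1745 .075 5.3
```

```text
t 19.1 pos [ 0.4855 -0.0271  0.0721] F [1.6 0.4 0.2] open 0.208 tip 0.008
shift [-0.0597 -0.2034 -0.0026] turn [-0.05  0.1  -3.65]
```

Barrel and cap are within about 2.5 mm of centre by the top camera. Both sit slightly to +y, so I'll aim the wedge about 1.5 mm lower in y.

Call:
step_arm([
  [[-0.012,-0.04,-0.002],[0,0,-2]],
  [[-0.025,-0.083,-0.002],[0,0,-3.6]],
  [[-0.037,-0.126,-0.002],[0,0,-3.6]],
  [[-0.049,-0.165,-0.002],[0,0,-3.6]],
  [[-0.056,-0.19,-0.002],[0,0,-3.6]],
])

```text
time_s: 19.6
eef_pos: [0.4238, 0.1616, 0.0742]
eef_rot: [-0.0, 0.999, 0.046, -0.001]
wrist_force: [1.1, 0.1, -0.1]
opening: 0.207
```

```bash
python3 g.py .42 .173 .05 5.3
```

```text
t 19.6 pos [0.4238 0.1616 0.0742] F [ 1.1  0.1 -0.1] open 0.207 tip 0.008
shift [-0.0027 -0.0117  0.0242] turn [-0.02  0.15 -0.08]
```

Call:
step_arm([
  [[-0.003,-0.01,0.01],[0,0,0]],
  [[-0.003,-0.012,0.02],[0,0,0]],
  [[-0.003,-0.012,0.024],[0,0,0]],
  [[-0.003,-0.012,0.024],[0,0,0]],
  [[-0.003,-0.012,0.024],[0,0,0]],
])

```text
time_s: 20.1
eef_pos: [0.4225, 0.1701, 0.0509]
eef_rot: [0.0, 0.999, 0.044, -0.0]
wrist_force: [0.0, 0.2, -1.2]
opening: 0.205
```

```bash
python3 g.py .42 .173 .0235 5.3
```

```text
t 20.1 pos [0.4225 0.1701 0.0509] F [ 0.   0.2 -1.2] open 0.205 tip 0.008
shift [-0.0022 -0.0031  0.0274] turn [ 0.01  0.04 -0.27]
```

Call:
step_arm([
  [[-0.002,-0.003,0.008],[0,0,-0.3]],
  [[-0.002,-0.003,0.016],[0,0,-0.3]],
  [[-0.002,-0.003,0.023],[0,0,-0.3]],
  [[-0.002,-0.003,0.027],[0,0,-0.3]],
  [[-0.002,-0.003,0.027],[0,0,-0.3]],
])

```text
time_s: 20.6
eef_pos: [0.4193, 0.1739, 0.0234]
eef_rot: [0.0, 0.999, 0.047, -0.001]
wrist_force: [0.3, -0.3, -1.6]
opening: 0.209
```

Call:
step_arm([
  [[0,0,0.0005],[0,0,0]],
  [[0,0,0.001],[0,0,0]],
  [[0,0,0.001],[0,0,0]],
])

```text
time_s: 20.9
eef_pos: [0.4202, 0.174, 0.0234]
eef_rot: [-0.0, 0.999, 0.047, 0.0]
wrist_force: [0.7, -0.3, -1.0]
opening: 0.206
```

```bash
python3 g.py .42 .173 .0205 5.3
```

```text
t 20.9 pos [0.4202 0.174  0.0234] F [ 0.7 -0.3 -1. ] open 0.206 tip 0.008
shift [-0.0003  0.001   0.0029] turn [-0.   -0.03  0.13]
```

Call:
step_arm([
  [[0,0.001,0.0007],[0,0,0]],
  [[0,0.001,0.0014],[0,0,0]],
  [[0,0.001,0.0018],[0,0,0]],
  [[0,0.001,0.0018],[0,0,0]],
])

```text
time_s: 21.3
eef_pos: [0.42, 0.1729, 0.0214]
eef_rot: [-0.0, 0.999, 0.047, -0.0]
wrist_force: [0.1, -0.9, -0.2]
opening: 0.207
```

Call:
step_arm([
  [[0,0,0.0006],[0,0,0]],
  [[0,0,0.0006],[0,0,0]],
  [[0,0,0.0006],[0,0,0]],
])

```text
time_s: 21.6
eef_pos: [0.42, 0.173, 0.0208]
eef_rot: [0.0, 0.999, 0.047, -0.0]
wrist_force: [0.8, 0.4, -0.5]
opening: 0.207
```

Call:
step_arm([
  [[0,0,0.0005],[0,0,0]],
  [[0,0,0.0005],[0,0,0]],
  [[0,0,0.0005],[0,0,0]],
])

```text
time_s: 21.9
eef_pos: [0.4201, 0.173, 0.0205]
eef_rot: [-0.0, 0.999, 0.047, 0.0]
wrist_force: [-1.1, -0.1, 2.7]
opening: 0.214
```

Contact at 0.0205, which matches. Releasing and rising clear.

Call:
step_arm([
  [[0,0,0],[0,0,0]],
  [[0,0,0],[0,0,0]],
  [[0,0,0],[0,0,0]],
  [[0,0,0],[0,0,0]],
], fingers=38)

```text
time_s: 22.3
eef_pos: [0.4201, 0.173, 0.0203]
eef_rot: [-0.0, 0.999, 0.047, 0.0]
wrist_force: [-0.1, -0.2, 0.5]
opening: 0.383
```

Call:
step_arm([
  [[0,0,-0.003],[0,0,0]],
  [[0,0,-0.015],[0,0,0]],
  [[0,0,-0.04],[0,0,0]],
  [[0,0,-0.08],[0,0,0]],
  [[0,0,-0.12],[0,0,0]],
])

```text
time_s: 22.8
eef_pos: [0.4195, 0.1729, 0.1421]
eef_rot: [0.0, 0.999, 0.047, -0.0]
wrist_force: [-0.4, -0.3, 0.3]
opening: 0.379
```

Call:
step_arm([
  [[0,0.05,-0.01],[0,0,0]],
  [[0,0.1,-0.02],[0,0,0]],
  [[0,0.15,-0.02],[0,0,0]],
  [[0,0.2,-0.02],[0,0,0]],
  [[0,0.25,-0.02],[0,0,0]],
])

```text
time_s: 23.3
eef_pos: [0.4436, -0.076, 0.1618]
eef_rot: [0.0, 0.999, 0.047, 0.001]
wrist_force: [1.3, 1.4, 1.0]
opening: 0.382
```

Call:
step_arm([
  [[0,0.05,0],[0,0,0]],
  [[0,0.1,0],[0,0,0]],
  [[0,0.12,0],[0,0,0]],
  [[0,0.12,0],[0,0,0]],
  [[0,0.12,0],[0,0,0]],
])

```text
time_s: 23.8
eef_pos: [0.4546, -0.1933, 0.1608]
eef_rot: [-0.0, 0.999, 0.047, 0.0]
wrist_force: [0.4, 0.7, 0.8]
opening: 0.378
```

Run:
```python
from h import *
from bench import telemetry
im=viewer.camera('top')[...,::-1]; sc=viewer.camera('scene')[...,::-1]
print(telemetry.get_obs()['time_s'])
cv2.imwrite('top8raw.png',im)
a=cv2.resize(im[160:290,140:230],(388,560),interpolation=cv2.INTER_CUBIC);b=cv2.resize(sc[90:190,220:360],(400,286),interpolation=cv2.INTER_CUBIC)
b=cv2.copyMakeBorder(b,0,274,0,0,cv2.BORDER_CONSTANT)
cv2.imwrite('pics/v8.png',cv2.hconcat([a,b]))
cv2.imwrite('pics/t8.png',cv2.resize(im,(800,600)))
def m(box,f,z):
    x0,y0,x1,y1=box;c=im[y0:y1,x0:x1].astype(int);b,g,r=c[...,0],c[...,1],c[...,2]
    k=f(b,g,r).astype(np.uint8);_,l,s,_=cv2.connectedComponentsWithStats(k);q=1+np.argmax(s[1:,4]);ys,xs=np.nonzero(l==q)
    P=ray('top',np.c_[xs+x0,ys+y0],z)[:,:2]; c_,s_,a_=cv2.minAreaRect((P*1000).astype(np.float32)); return np.round(c_,1),np.round(s_,1),round(a_,1)
print('barrel',m((155,184,192,196),lambda b,g,r:r>g+3,.021),m((148,170,202,212),lambda b,g,r:g-np.maximum(r,b)>20,.01))
print('cap',m((159,213,187,226),lambda b,g,r:r>b-10,.025),m((148,204,202,240),lambda b,g,r:b-np.maximum(r,g)>25,.01))
print('wedge',m((158,240,196,262),lambda b,g,r:(g>b+20)&(r>b+40),.018),m((148,230,205,272),lambda b,g,r:r-np.maximum(g,b)>70,.01))
```

```text
23.9
barrel (array([589.7, 192.3]), array([16. , 83.4]), 5.2) (array([589.5, 190.8]), array([ 75.7, 101.9]), 5.3)
cap (array([506.1, 185.7]), array([20.2, 60.1]), 4.1) (array([505.7, 183. ]), array([ 76.4, 101.9]), 5.2)
wedge (array([421.6, 174.1]), array([22.5, 62.9]), 5.4) (array([421.6, 175.2]), array([ 76.5, 101.8]), 5.3)
```

View pics/v8.png

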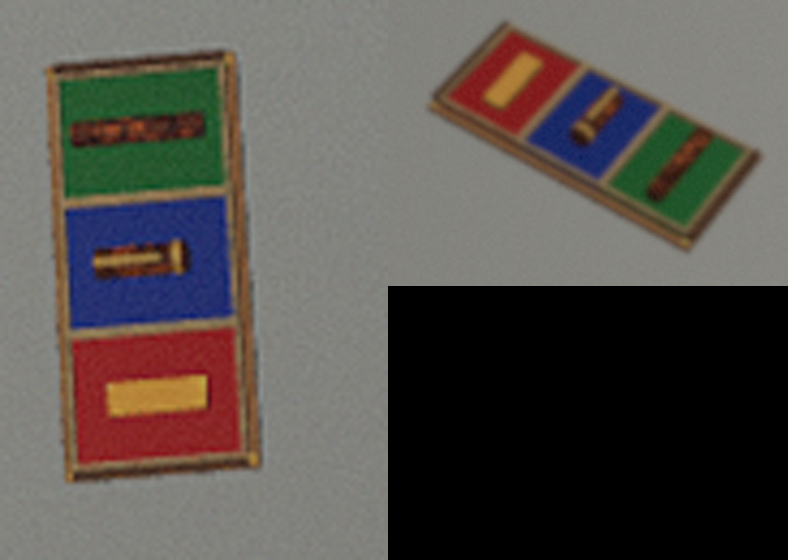

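View pics/t8.png

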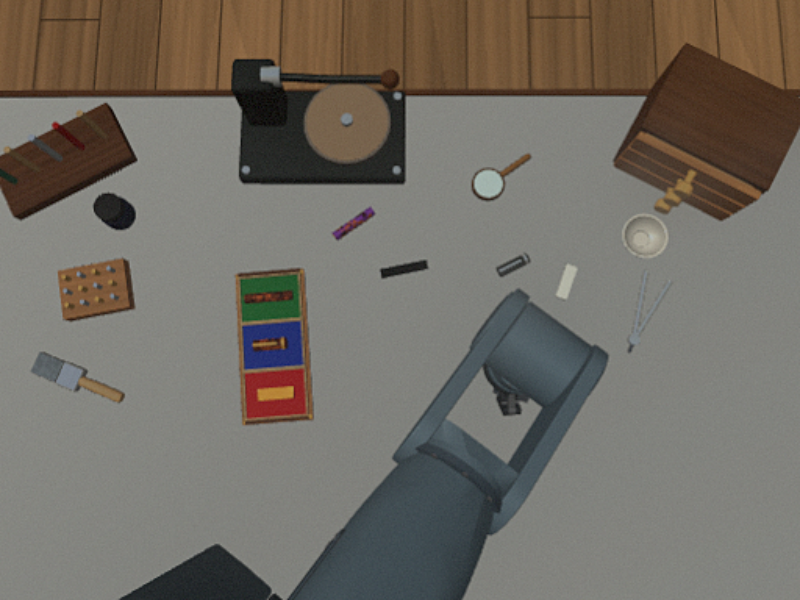

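All three parts lie flat in their bays: barrel (268,297), cap (270,344) and wedge (275,394). Their centres are within 3 mm of the bay centres, and the black barrel and cap are unmoved. Handing in.

```bash
python3 -c "
from bench import ticket; print(ticket.hand_in())"
```

```text
the job is handed in; nothing more can be done
None
```

The brown barrel is in the green bay, the brown cap in the blue bay and the larger brass wedge in the red bay, placed in that order. I handed the job in at about 24 s of robot time, with the gripper well clear of everything.

- **Centring:** in the last top picture, the barrel is about 1.5 mm, the cap 2.7 mm and the wedge 1.1 mm from its bay's centre, all along the bay's length. Each is within about 1° of lengthwise.
- **Gentleness:** each part touched the lining about 10 mm above its grasp height, as the floor height requires. The highest wrist force I saw was about 7 N.
- **Left alone:** the black barrel, black cap, purple barrel and white wedge lie where they started. The arm hid the steel wedge and the small yellow wedge in the last top picture. I never reached for either, and both were still in place in earlier pictures.
- **Disagreements between cameras:** at the start they differed by 2–4 mm on positions. In a mid-task picture, the scene camera put the barrel and cap 6–9 mm from their bay centres. Its outlines of them came out too large, so I went by the top camera.

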